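# Third hand: hold a module case against the sprung stop

## Task

Set the vented steel module case down flat on the bed of the holding jig, vents up, between the two guide rails, with its green terminals on the side of the green rail and still clear of the sprung stop plate. Then slide it along the bed against the stop plate and press steadily until the end of the black pointer stands in the green part of the scale, never as far as the red, so that a colleague can fasten it; leave the other things on the bench alone. Finish while holding: the program ends with the gripper still pressing the case there, not letting go.

Things in the scene. Friction and masses are not known exactly. Their poses are not given: they have to be found in the camera images.
- case: Grey vented steel module case, loose, 0.2 to 0.42 kg, vents up (+z). Steel box 60 (x) x 110 (y) x 38 mm (z), spanning x = -27 to +33 mm of the origin (on the underside); green screw terminals stand out of its -x side, low on the +y half. In the jig its -y end faces the stop plate (jig +x), bringing the terminals to the green rail. Grip it across the 60 mm width
- case_mid (a point): centre of the underside of the case's steel box; same axes as the case
- case_front (a point): centre of the end face of the case that must press on the stop plate (the -y end), 19 mm above its underside
- jig: Fixed jig: aluminium base x = -115 to 145 mm, 110 mm wide, bed at z = 10 mm; origin on the bench under the centre line. +x: pressing direction, to the stop plate. Guide rails along x from -105 to 45 mm, inner faces at y = +-32.5, outer at +-44.5, tops at z = 16 mm; the -y rail is green, the other dark. Grey spring housing with scale: x = 94 to 140, 84 wide, top z = 55 mm
- stop_face (a point): centre of the front face of the sprung steel stop plate (72 mm wide, 40 mm high, 8 mm thick); at rest it is at x = 50, y = 0, z = 34 mm in the jig frame; it faces -x and moves with the plate; axes as the jig
- pointer_end (a point): rear end of the black pointer bar on top of the stop plate, read against the coloured scale on the housing: white for 0 to 12 mm of travel, green 12 to 20 mm, white 20 to 26 mm, red beyond 26 mm; at rest it is at x = 98, y = 0, z = 60 mm in the jig frame
- stop (a joint): travel of the stop plate in m along the jig's +x: 0 at rest, at most 0.032; a spring pushes it back with 0.5 N per mm (green = 6 to 10 N, middle of green = 0.016 = 8 N, red from 0.026 = 13 N)
- multimeter: yellow hand multimeter lying on its back, 130 x 62 x 40 mm, a bystander; origin under its centre, long axis x
- solder_spool: red and white solder spool standing upright, 57 mm diameter, 55 mm high, a bystander; origin under its centre
- power_brick: black power brick, 46 x 128 x 30 mm, a bystander; origin under its centre, long axis y
Mind the look-alikes: they are no part of the job. Leave any blue look-alike of the case alone.

How it is judged (in metres and radians):
On the way, in this order (a step that is already met when the one before it is completed fails the run):
1. the case lies flat on the bed between the rails, vents up, terminals on the green rail's side, and is still clear of the stop plate (z of case_mid in the frame of jig between 0.007 and 0.013 m and y of case_mid in the frame of jig between -0.004 and 0.004 m and angle between case's own z axis and vertical below 0.06 rad and angle between the y axis of case and the x axis of jig, either way round below 0.06 rad and x of case_front in the frame of jig above -0.02 m and value of joint stop below 0.002 m and x of case_front in the frame of stop_face below -0.001 m), for 0.2 s.
2. the robot presses the case on the stop plate with the pointer in the green, steadily for a second (z of case_mid in the frame of jig between 0.007 and 0.013 m and y of case_mid in the frame of jig between -0.004 and 0.004 m and angle between case's own z axis and vertical below 0.06 rad and angle between the y axis of case and the x axis of jig, either way round below 0.06 rad and x of case_front in the frame of jig above -0.02 m and value of joint stop between 0.012 and 0.02 m and contact force between case and stop between 5 and 11 N and contact force between case and the fingers above 3 N), for 1 s.
At the end, for the whole second after the job is handed in: For the last second the fingers still press on the case (over 3 N), which lies at rest flat on the bed (3 mm, 0.06 rad), midway between the rails (4 mm, 0.06 rad), terminals to the green rail, its front end pushing the stop plate in by 12 to 20 mm with 5 to 11 N (pointer in the green) (all of step 2 and linear speed of case below 0.01 m/s); the arm keeps its last pose, push and grip.
It fails at once if the stop plate is pushed into the red (26 mm) (value of joint stop above 0.026 m).
It fails at once if a bystander is moved by more than 20 mm (distance of multimeter from where it was at the start of the episode above 0.02 m).
It fails at once if a bystander is moved by more than 20 mm (distance of solder_spool from where it was at the start of the episode above 0.02 m).
It fails at once if a bystander is moved by more than 20 mm (distance of power_brick from where it was at the start of the episode above 0.02 m).
It also fails if it takes over 48 s, if anything falls off the work surface, if the arm or the gripper's body presses on something with over 40 N, if the wrist force passes 120 N, or if a joint passes its speed limit or range.

## Robot

A 6-joint arm with a two-finger parallel gripper is mounted at the origin on a cart in front of the work surface, level with it; the furniture and walls round the work are solid. World frame = base frame: x ahead of the robot, y to its left, z up, the work surface at z = 0. Lengths are in mm, angles in rad, forces in N, time in s.
With the tool pointing down it reaches from about 275 to 750 mm from the base axis. Payload 10.2 kg.
Tool frame: the origin (TCP) lies on the centre line of the jaws, within the pads' length; the fingertips stand 19 mm ahead of it and the grasp point (between the pads) is the TCP; z points along the fingers, y is the line along which they close (so a half turn about z gives the same grasp; the last joint's range is limited). The gripper opens to 88 mm and grips with 3 to 60 N. Pads are 18 mm wide; open, the fingers measure 123 mm over their backs; the gripper's body (75 mm by 187 mm) begins 45 mm behind the grasp point.
Start: joints at [1.012, 0.313, 1.498, -0, 1.331, -0.223], TCP at [173.013, 495.679, 219.12] pointing down, gripper open.
Joint ranges: [-2.94, 2.94], [-0.97, 2.17], [0.19, 2.56], [-1.23, 4.37], [0.02, 3.11], [-2.88, 2.88]. Speed limits (rad/s): [2.39, 2.39, 3.01, 3.14, 3.14, 3.14].

## Interface

Orientations are given as a rotation vector (axis times angle).
In Python, from station import r, viewer gives the robot as it stands.
- The arm moves only by the tool play_rows, never from a script. Its argument "commands" is a list that holds one entry, the list of rows, each a list of 7 numbers: the turn, a rotation vector about the tool's x, y, z in degrees, then the shift along the tool's x, y, z in m, then the gripper's target within -1 to 1 (fully open at 1, half-way at 0, shut at -1). In form: [[[rx, ry, rz, x, y, z, hand], ...]]. A call has 1 to 12 rows; each row is the pose to reach, as a shift and turn from the pose commanded when the call began, along the tool's axes at that moment; what a row does not reach only later rows make up. A row lasts 1/10 s, in which the tool goes at most 50 mm and 8.59 degrees, less where a joint would pass 70% of its speed; a pose out of reach is approached as far as the arm can. A call with a gripper value outside its range is refused whole. The fingers move at their own pace and stop on an object; "squeeze" is the grip in N (left out, the last holds). Time passes only in rows, so rows that repeat a pose let the fingers close. It gives the time, the measured TCP pose, the force, the opening and the grip force at its end, in the units of the state.
- r.get_state(): the state, without advancing time (a new reading comes with each control period).
- viewer.read_camera(name): name is "scene" or "top" or "wrist"; returns a dict with "img" (480x640x3 uint8, blue, green, red), "K" (3x3 intrinsics, pixels), "k1" (the pictures are not rectified: a ray, as slopes to the right and down, at radius r is drawn at 1 + k1 r^2 times it, then the intrinsics apply), "rvec" (rotation vector, rad) and "tvec" (3), from world to camera coordinates, as OpenCV has them. Camera axes: x right, y down, z forward; pixel columns grow to the right and rows downward; lengths in mm; the calibration is good to about 2 mm. A picture is of the moment at which its call begins. There is no depth.
- r.finish_job(): hands the job in; it is judged then, once.
The state is a dict: "clock": time; "joints": joint angles; "joint_vel": joint speeds; "tau": joint torques, N m; "ee_pos": TCP position; "tool_rot": TCP orientation; "ft_force": force on the tool from outside, world axes, zero at the start; "ft_torque": the same for the moment, N m; "finger_gap": finger opening in mm; "grasp_force": force on a finger pad.
Only numpy, scipy, OpenCV 4.12 (cv2) and the standard library are available. Lean on these libraries where they do the work, as an engineer would, in place of code of your own. Each camera call takes 0.05 s, during which the arm holds its last target. There are 200 camera calls.

## Working session

There is one attempt and no reset: what is moved stays moved. The work goes in short steps, Python scripts to look and compute and a tool call to move; the robot and the scene stay as the last step left them, time stands still between calls to the robot, and variables do not carry over. Pictures are saved under pics/ and viewed, at most 10 in all, crops included, and the job is handed in when it is done.

Besides the shell and the picture viewer there is one more tool, called by a JSON object that holds its "method" and its "body", one argument or row to a line. play_rows: Moves the arm, as the interface text tells. Its arguments: {"type":"object","properties":{"commands":{"type":"array"},"squeeze":{"type":"number"}},"required":["commands"]}

```bash
mkdir -p pics; cat > h.py <<'E'
import numpy as np, cv2
from scipy.spatial.transform import Rotation as R
from station import r, viewer
def cam(n,save=None):
    c=viewer.read_camera(n)
    if save: cv2.imwrite('pics/'+save,c['img'])
    return c
def ray(c,px):
    K=np.array(c['K'],float);k=c['k1']
    px=np.atleast_2d(np.array(px,float))
    u=np.stack([(px[:,0]-K[0,2])/K[0,0],(px[:,1]-K[1,2])/K[1,1]],1)
    s=u.copy()
    for _ in range(20): s=u/(1+k*(s**2).sum(1,keepdims=True))
    d=np.c_[s,np.ones(len(s))]
    M=R.from_rotvec(np.ravel(c['rvec'])).as_matrix();t=np.ravel(c['tvec'])
    return -M.T@t, d@M
def onz(c,px,z):
    o,d=ray(c,px); return o+d*((z-o[2])/d[:,2])[:,None]
def proj(c,P):
    M=R.from_rotvec(np.ravel(c['rvec'])).as_matrix();q=np.atleast_2d(P)@M.T+np.ravel(c['tvec'])
    s=q[:,:2]/q[:,2:];s=s*(1+c['k1']*(s**2).sum(1,keepdims=True));K=np.array(c['K'])
    return s*[K[0,0],K[1,1]]+[K[0,2],K[1,2]]
E
python3 - <<'E'
from h import *
s=r.get_state();print({k:np.round(v,3).tolist() for k,v in s.items()})
for n in('scene','top'):
    c=cam(n,n+'0.png');print(n,np.round(ray(c,[[320,240]])[0]),np.round(c['K'],1).tolist(),c['k1'])
E
```

```text
{'clock': 0.0, 'joints': [1.012, 0.313, 1.498, -0.0, 1.331, -0.223], 'joint_vel': [-0.002, 0.001, -0.002, 0.001, -0.0, 0.0], 'tau': [0.001, -40.221, -25.227, 0.069, 0.035, -0.0], 'ee_pos': [172.877, 495.441, 218.572], 'tool_rot': [-0.525, -3.097, 0.002], 'ft_force': [-0.093, -0.11, 0.086], 'ft_torque': [-0.008, 0.038, 0.013], 'grasp_force': 0.0, 'finger_gap': 87.964}
scene [-587.  185. 1299.] [[609.1, 0.0, 321.6], [0.0, 609.1, 250.6], [0.0, 0.0, 1.0]] -0.1999012961547196
top [ 423.   11. 1521.] [[588.3, 0.0, 327.8], [0.0, 588.3, 238.9], [0.0, 0.0, 1.0]] -0.14116604664064247
```

View pics/top0.png

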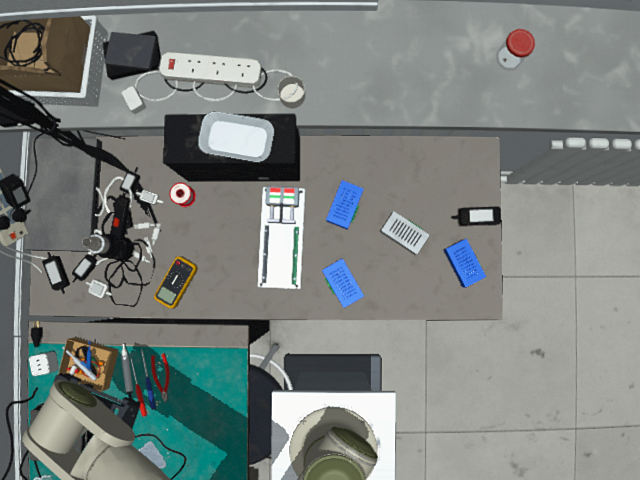

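View pics/scene0.png

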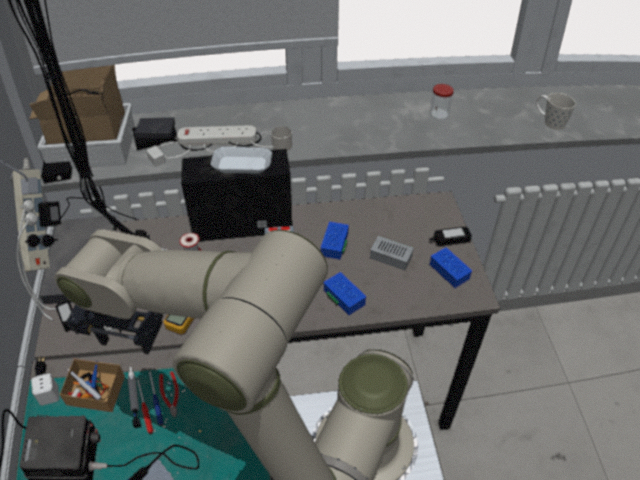

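The top view shows the jig at about (281,238) with its spring housing at the top end and the green rail on the right. The candidates are a grey vented box at (405,232) and blue look-alikes at (345,204), (343,283) and (466,263). Only the grey one fits "grey vented steel". The multimeter is at (176,282), the spool at (182,195) and the power brick at (480,215). I'll confirm with an enlarged crop and measure.

```bash
cat > m.py <<'E'
from h import *
c=cam('top');im=c['img']
a=cv2.resize(im[195:270,365:465],None,fx=4,fy=4,interpolation=cv2.INTER_CUBIC)
b=cv2.resize(im[180:295,250:315],None,fx=5,fy=5,interpolation=cv2.INTER_CUBIC)
s=cam('scene')['img'];d=cv2.resize(s[220:280,355:430],None,fx=4,fy=4,interpolation=cv2.INTER_CUBIC)
o=np.zeros((600,740,3),np.uint8);o[:300,:400]=a;o[300:540,:300]=d;o[:575,410:735]=b
cv2.imwrite('pics/crop1.png',o)
hsv=cv2.cvtColor(im,cv2.COLOR_BGR2HSV)
# case: brighter than bench, local
g=im[200:265,370:440].astype(int).mean(2)
m=((g>140)*255).astype(np.uint8);m=cv2.morphologyEx(m,cv2.MORPH_CLOSE,np.ones((9,9)))
n,l,st,ce=cv2.connectedComponentsWithStats(m);k=1+st[1:,4].argmax()
ct=max(cv2.findContours((l==k).astype(np.uint8),cv2.RETR_EXTERNAL,cv2.CHAIN_APPROX_NONE)[0],key=cv2.contourArea)
bx=cv2.boxPoints(cv2.minAreaRect(ct))+[370,200]
print('case box px',bx.round(1).tolist());P=onz(c,bx,38);print(P.round(1).tolist(),'mean',P.mean(0))
print([np.linalg.norm(P[i]-P[i-1]).round(1) for i in range(4)])
# jig base
w=((im[180:295,250:315].min(2)>200)*255).astype(np.uint8)
ct=max(cv2.findContours(cv2.morphologyEx(w,cv2.MORPH_CLOSE,np.ones((13,13))),cv2.RETR_EXTERNAL,cv2.CHAIN_APPROX_NONE)[0],key=cv2.contourArea)
bx=cv2.boxPoints(cv2.minAreaRect(ct))+[250,180]
P=onz(c,bx,10);print('jig',bx.round(1).tolist(),P.round(1).tolist(),P.mean(0).round(1),[np.linalg.norm(P[i]-P[i-1]).round(1) for i in range(4)])
E
python3 m.py
```

```text
case box px [[380.4, 229.9], [393.5, 210.3], [429.7, 234.5], [416.6, 254.1]]
[[564.3, -118.3, 38.0], [614.7, -151.8, 38.0], [553.5, -244.0, 38.0], [503.5, -210.2, 38.0]] mean [ 559.00607263 -181.06108892   38.        ]
[np.float64(110.2), np.float64(60.4), np.float64(110.6), np.float64(60.4)]
jig [[256.9, 292.7], [261.6, 186.3], [304.3, 188.1], [299.7, 294.6]] [[403.4, 196.1, 10.0], [679.5, 188.0, 10.0], [675.0, 76.6, 10.0], [399.5, 86.2, 10.0]] [539.4 136.7  10. ] [np.float64(110.0), np.float64(276.2), np.float64(111.5), np.float64(275.6)]
```

View pics/crop1.png

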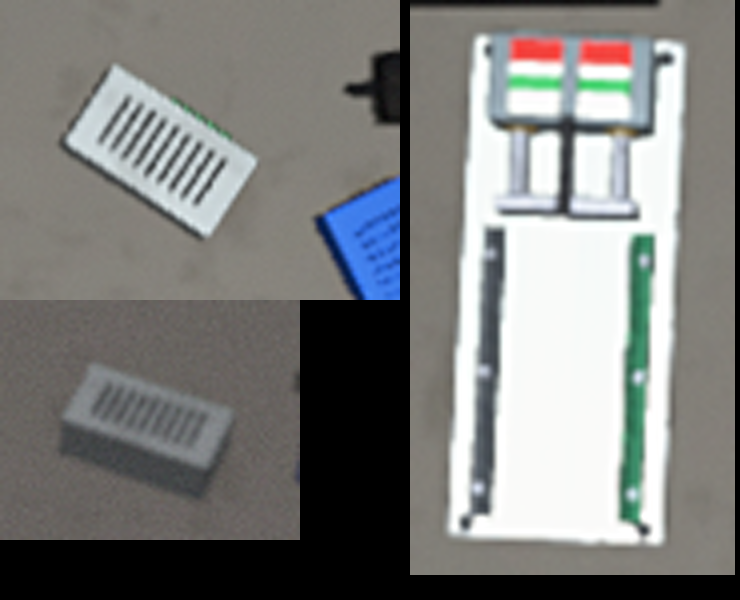

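The crop confirms the target: the grey vented box, with green terminals on its upper-right side at crop (200,115). So case -x points to world +x/-y and case +y runs towards the lower right end. In the jig the green rail is on the right (world -y) and the stop plate is at the top. Next I'll get a wrist view over the jig.

{"method": "play_rows", "body": {
  "commands": [
    [[0, 0, 0, -0.378, -0.244, 0, 1], [0, 0, 0, -0.378, -0.244, 0, 1], [0, 0, 0, -0.378, -0.244, 0, 1], [0, 0, 0, -0.378, -0.244, 0, 1], [0, 0, 0, -0.378, -0.244, 0, 1], [0, 0, 0, -0.378, -0.244, 0, 1], [0, 0, 0, -0.378, -0.244, 0, 1], [0, 0, 0, -0.378, -0.244, 0, 1], [0, 0, 0, -0.378, -0.244, 0, 1], [0, 0, 0, -0.378, -0.244, 0, 1], [0, 0, 0, -0.378, -0.244, 0, 1], [0, 0, 0, -0.378, -0.244, 0, 1]]
  ],
  "squeeze": 45
}}

```text
clock: 1.4
ee_pos: [448.9, 141.5, 219.1]
tool_rot: [-0.523, -3.097, -0.0]
ft_force: [-0.5, -0.3, 0.4]
finger_gap: 88.2
grasp_force: 0.0
```

```bash
python3 - <<'E'
from h import *
c=cam('wrist','w1.png');s=r.get_state();print(s['clock'],s['ee_pos'],s['tool_rot'],ray(c,[[320,240]]))
u=np.array([.9995,-.0325,0]);v=np.array([.0325,.9995,0]);o=np.array([516.4,137.4,0])
for p in [(-115,-55,10),(-115,55,10),(-105,-38,16),(45,-38,16),(50,0,54)]: print(p,proj(c,o+u*p[0]+v*p[1]+[0,0,p[2]]).round(0))
E
```

```text
1.45 [448.83009917 141.75049791 219.18175323] [-5.22438477e-01 -3.09771591e+00 -2.34984246e-04] (array([370.71735012, 168.18754055, 385.71162428]), array([[ 0.31592171, -0.12400062, -0.94117489]]))
(-115, -55, 10) [[264. 172.]]
(-115, 55, 10) [[359. 142.]]
(-105, -38, 16) [[280. 177.]]
(45, -38, 16) [[321. 292.]]
(50, 0, 54) [[354. 303.]]
```

View pics/w1.png

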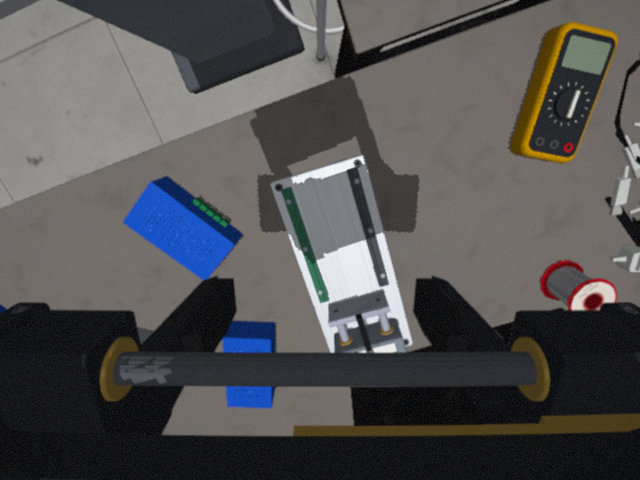

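The wrist view shows the jig with its green rail from (280,187) to (325,300) and its dark rail from (355,165) to (385,285). My estimate is about 10 mm short along x because the mask closing ran into the crop border. I'll refit from the rails in both views.

```bash
cat > jig.py <<'E'
from h import *
def rails(c,name,roi):
    x0,y0,x1,y1=roi;im=c['img'][y0:y1,x0:x1];hsv=cv2.cvtColor(im,cv2.COLOR_BGR2HSV)
    out=[]
    for k in 'gd':
        m=(hsv[...,0]>45)&(hsv[...,0]<95)&(hsv[...,1]>110)&(hsv[...,2]<160) if k=='g' else (hsv[...,2]<85)&(hsv[...,1]<90)
        m=cv2.morphologyEx((m*255).astype(np.uint8),cv2.MORPH_CLOSE,np.ones((3,3)))
        best=None
        for ct in cv2.findContours(m,cv2.RETR_EXTERNAL,cv2.CHAIN_APPROX_NONE)[0]:
            if cv2.contourArea(ct)<60: continue
            W=onz(c,ct[:,0,:]+[x0,y0],16)[:,:2].astype(np.float32)
            q=cv2.minAreaRect(W);L,w=max(q[1]),min(q[1])
            if 130<L<175 and w<30 and (best is None or w<best[1]):
                bp=cv2.boxPoints(q);e=bp[1]-bp[0];f=bp[2]-bp[1];d=e if np.linalg.norm(e)>np.linalg.norm(f) else f
                a=np.arctan2(d[1],d[0]);a=(a+np.pi/2)%np.pi-np.pi/2
                best=(L,w,np.array(q[0]),a)
        print(name,k,best);out.append(best)
    g,d=out
    if g and d:
        mid=(g[2]+d[2])/2;a=(g[3]+d[3])/2;sep=d[2]-g[2]
        ap=np.arctan2(-sep[0],sep[1])
        u=np.array([np.cos(a),np.sin(a)]);print('  sep',np.linalg.norm(sep),'yaw',a,ap,'origin',mid+30*u)
if __name__=='__main__':
    c=cam('top');rails(c,'top',(255,222,310,292))
    c=cam('wrist');rails(c,'wrist',(262,150,412,312))
E
python3 jig.py
```

```text
top g None
top d None
wrist g (146.9984130859375, 9.98137378692627, array([498.34197998, 100.68968201]), np.float32(-0.03686738))
wrist d (153.67459106445312, 16.26690101623535, array([497.6661377 , 176.21084595]), np.float32(-0.08274031))
  sep 75.52418795135544 yaw -0.059803843 0.008948805991064339 origin [527.95042801 136.65721786]
```

```bash
python3 - <<'E'
from jig import *
c=cam('top');c['img']=cv2.imread('pics/top0.png');rails(c,'top0',(255,222,310,292))
h=cv2.cvtColor(c['img'],cv2.COLOR_BGR2HSV);print(h[255,290:302].tolist(),h[255,258:272].tolist())
im=c['img']
# base side edges from white, rows 235-280, subpixel threshold
g=im[:,:,:].min(2).astype(float)
for rr in (235,245,255,265,275,283):
    row=g[rr];L=[i for i in range(250,275) if row[i]<170<=row[i+1]][0];Rr=[i for i in range(312,290,-1) if row[i]<170<=row[i-1]][0]
    l=L+(170-row[L])/(row[L+1]-row[L]);q=Rr-(170-row[Rr])/(row[Rr-1]-row[Rr])
    P=onz(c,[[l,rr],[q,rr]],10);print(rr,P[:,:2].round(1).tolist(),P[:,:2].mean(0).round(1))
for cc in (268,275,282,290):
    col=g[:,cc];i=[i for i in range(270,300) if col[i]>=170>col[i+1]][0];y=i+(col[i]-170)/(col[i]-col[i+1]);print(onz(c,[[cc,y]],10).round(1))
E
```

```text
top0 g None
top0 d None
[[60, 1, 252], [0, 0, 255], [65, 7, 210], [76, 94, 120], [83, 64, 151], [110, 26, 244], [97, 33, 203], [76, 25, 174], [18, 5, 247], [30, 1, 255], [0, 0, 255], [45, 2, 212]] [[24, 11, 116], [72, 5, 235], [0, 0, 255], [80, 3, 255], [80, 6, 239], [94, 11, 166], [106, 29, 150], [109, 31, 133], [105, 36, 99], [90, 13, 135], [68, 4, 244], [30, 1, 255], [30, 1, 251], [75, 2, 250]]
235 [[552.2, 191.4], [552.8, 80.6]] [552.5 136. ]
245 [[526.3, 191.6], [526.9, 80.9]] [526.6 136.3]
255 [[500.4, 193.3], [501.1, 82.4]] [500.8 137.8]
265 [[474.7, 193.8], [475.4, 83.1]] [475.  138.5]
275 [[448.9, 195.3], [449.7, 84.4]] [449.3 139.8]
283 [[428.4, 195.7], [429.2, 84.8]] [428.8 140.2]
[[417.4 167.7  10. ]]
[[417.3 149.7  10. ]]
[[416.4 131.7  10. ]]
[[415.1 111.1  10. ]]
```

{"method": "play_rows", "body": {
  "commands": [
    [[0, 0, 52, -0.108, -0.124, 0.03, 1], [0, 0, 52, -0.108, -0.124, 0.03, 1], [0, 0, 52, -0.108, -0.124, 0.03, 1], [0, 0, 52, -0.108, -0.124, 0.03, 1], [0, 0, 52, -0.108, -0.124, 0.03, 1], [0, 0, 52, -0.108, -0.124, 0.03, 1], [0, 0, 52, -0.108, -0.124, 0.03, 1]]
  ]
}}

```text
clock: 2.3
ee_pos: [510.6, -11.5, 189.1]
tool_rot: [-1.831, -2.553, -0.0]
ft_force: [-0.2, 0.2, 0.4]
finger_gap: 88.2
grasp_force: 0.0
```

```bash
cat >> h.py <<'E'
def rel(x,y,z,ydeg):
    s=r.get_state();T=R.from_rotvec(s['tool_rot']);d=T.inv().apply(np.array([x,y,z])-s['ee_pos'])
    a=np.radians(ydeg);yy=np.array([np.cos(a),np.sin(a),0]);zz=np.array([0,0,-1.]);G=R.from_matrix(np.c_[np.cross(yy,zz),yy,zz])
    print('pos',np.round(s['ee_pos'],1),'turn deg',np.degrees((T.inv()*G).as_rotvec()).round(2),'shift m',(d/1000).round(4),'clk',s['clock'])
E
python3 -c "
from h import *
rel(570,-164.3,150,-33.5)"
```

```text
pos [510.6 -11.5 189.1] turn deg [ 0.  -0.  52.2] shift m [-0.1638  0.0073  0.0391] clk 2.3
```

{"method": "play_rows", "body": {
  "commands": [
    [[0, 0, 52.2, -0.164, 0.007, 0.039, 1], [0, 0, 52.2, -0.164, 0.007, 0.039, 1], [0, 0, 52.2, -0.164, 0.007, 0.039, 1], [0, 0, 52.2, -0.164, 0.007, 0.039, 1], [0, 0, 52.2, -0.164, 0.007, 0.039, 1], [0, 0, 52.2, -0.164, 0.007, 0.039, 1], [0, 0, 52.2, -0.164, 0.007, 0.039, 1], [0, 0, 52.2, -0.164, 0.007, 0.039, 1], [0, 0, 52.2, -0.164, 0.007, 0.039, 1]]
  ]
}}

```text
clock: 3.2
ee_pos: [570.0, -164.6, 150.2]
tool_rot: [2.763, 1.495, 0.0]
ft_force: [-0.3, 0.4, -0.1]
finger_gap: 87.8
grasp_force: 0.0
```

```bash
python3 - <<'E'
from h import *
c=cam('wrist','w2.png');rel(570,-164.3,28,-33.5)
B=np.array([[564.3,-118.3,38],[614.7,-151.8,38],[553.5,-244,38],[503.5,-210.2,38]]);print(proj(c,B).round(0).tolist())
E
```

```text
pos [ 570.  -164.7  150.2] turn deg [0.01 0.   0.28] shift m [ 0.0003 -0.0002  0.1222] clk 3.25
[[290.0, 177.0], [362.0, 178.0], [357.0, 295.0], [293.0, 294.0]]
```

View pics/w2.png

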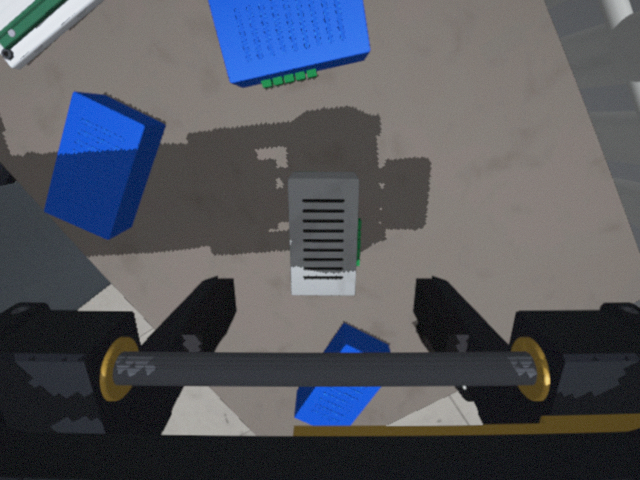

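The wrist view shows the case with corners near (290,173), (358,173), (355,296) and (292,296), which matches the prediction. The terminals are at (360,219–265). I'll check how far they extend, then descend.

```bash
python3 - <<'E'
from h import *
c=cam('wrist');u=np.array([-.555,-.833]);v=np.array([-.833,.555]);o=np.array([559.,-181.1])
for z in(8,14):
    P=onz(c,[[361,219],[361,265]],z)[:,:2]-o;print(z,'y',P@u,'x',P@v)
P=onz(c,[[290,172.5],[358,173],[355,296],[292,296]],38)[:,:2];print(P,P.mean(0),P[2]-P[1],P[3]-P[0])
E
```

```text
8 y [-10.41723061  37.82296751] x [-34.17553678 -36.22916925]
14 y [-12.16915794  35.13389015] x [-33.47961496 -35.49335203]
[[ 566.69501684 -115.45798171]
 [ 613.73966679 -146.74807569]
 [ 551.37754757 -243.49442109]
 [ 501.86845174 -211.10137223]] [ 558.42017074 -179.20046268] [-62.36211922 -96.7463454 ] [-64.8265651  -95.64339053]
```

{"method": "play_rows", "body": {
  "commands": [
    [[0, 0, 0.3, 0.007, -0.001, 0.04, 1], [0, 0, 0.3, 0.007, -0.001, 0.08, 1], [0, 0, 0.3, 0.007, -0.001, 0.11, 1], [0, 0, 0.3, 0.007, -0.001, 0.122, 1], [0, 0, 0.3, 0.007, -0.001, 0.122, 1], [0, 0, 0.3, 0.007, -0.001, 0.122, -1], [0, 0, 0.3, 0.007, -0.001, 0.122, -1], [0, 0, 0.3, 0.007, -0.001, 0.122, -1], [0, 0, 0.3, 0.007, -0.001, 0.122, -1], [0, 0, 0.3, 0.007, -0.001, 0.122, -1], [0, 0, 0.3, 0.007, -0.001, 0.122, -1], [0, 0, 0.3, 0.007, -0.001, 0.122, -1]]
  ],
  "squeeze": 45
}}

```text
clock: 4.5
ee_pos: [573.0, -158.6, 28.2]
tool_rot: [2.77, 1.481, 0.0]
ft_force: [-0.2, -1.3, 0.6]
finger_gap: 34.5
grasp_force: 0.0
```

```bash
python3 - <<'E'
from h import *
c=cam('wrist','w3.png');s=r.get_state();print(s['finger_gap'],s['grasp_force'],s['clock'])
E
```

```text
30.21599031562605 0.0 4.55
```

View pics/w3.png

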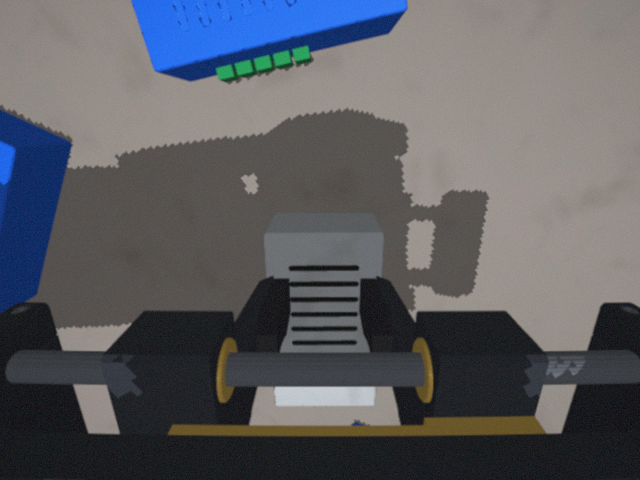

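The picture shows the case at (265–383, 235–405) with the finger tips at about (280,285) and (370,285), and the gap is only about 30 mm. The reading doesn't fit a 60 mm box, so I'll check the geometry before moving.

```bash
python3 - <<'E'
from h import *
c=cam('wrist');s=r.get_state();T=R.from_rotvec(s['tool_rot']);print(s['finger_gap'],s['grasp_force'],s['ft_force'].round(1) if hasattr(s['ft_force'],'round') else s['ft_force'],s['ee_pos'])
for z in(38,45,30):
    P=onz(c,[[265,235],[383,235],[375,405],[275,405]],z);print(z,T.inv().apply(P-s['ee_pos']).round(1).tolist())
for g in(15,30):
  for q in [(0,0),(9,19),(9,0),(9,-15),(-9,-15)]:
    P=T.apply([[q[0],-g,q[1]],[q[0],g,q[1]]])+s['ee_pos'];print(g,q,proj(c,P).round(0).tolist())
E
```

```text
26.56401419414734 0.0 [ 0.2  0.5 -0.1] [ 572.99515172 -158.55467118   28.10339274]
38 [[26.6, -30.5, -9.9], [26.6, 27.9, -9.9], [-81.5, 29.3, -9.9], [-81.6, -30.8, -9.9]]
45 [[29.0, -29.2, -16.9], [29.0, 26.7, -16.9], [-74.3, 28.0, -16.9], [-74.3, -29.4, -16.9]]
30 [[23.8, -32.1, -1.9], [23.8, 29.4, -1.9], [-89.8, 30.9, -1.9], [-89.9, -32.3, -1.9]]
15 (0, 0) [[299.0, 275.0], [354.0, 275.0]]
15 (9, 19) [[301.0, 247.0], [352.0, 247.0]]
15 (9, 0) [[299.0, 260.0], [354.0, 260.0]]
15 (9, -15) [[296.0, 272.0], [357.0, 272.0]]
15 (-9, -15) [[297.0, 304.0], [356.0, 304.0]]
30 (0, 0) [[272.0, 275.0], [381.0, 275.0]]
30 (9, 19) [[276.0, 247.0], [377.0, 247.0]]
30 (9, 0) [[271.0, 260.0], [382.0, 260.0]]
30 (9, -15) [[266.0, 272.0], [387.0, 272.0]]
30 (-9, -15) [[268.0, 303.0], [385.0, 304.0]]
```

The box is well centred under the fingers, but the finger images (188 px for 88 mm, 74 px for 34.5 mm) put the visible tips about 25 mm above the stated TCP. They closed above the lid without touching anything. I'll open and go lower in small steps, watching the force.

{"method": "play_rows", "body": {
  "commands": [
    [[0, 0, 0, 0, 0, 0, 1], [0, 0, 0, 0, 0, 0, 1], [0, 0, 0, 0, 0, 0, 1], [0, 0, 0, 0, 0, 0, 1], [0, 0, 0, 0, 0, 0, 1], [0, 0, 0, 0, 0, 0, 1], [0, 0, 0, 0, 0, 0, 1], [0, 0, 0, 0, 0, 0, 1], [0, 0, 0, 0, 0, 0.004, 1], [0, 0, 0, 0, 0, 0.007, 1], [0, 0, 0, 0, 0, 0.007, 1]]
  ]
}}

```text
clock: 5.7
ee_pos: [572.7, -158.4, 20.5]
tool_rot: [-2.77, -1.481, 0.001]
ft_force: [0.4, 0.5, 0.3]
finger_gap: 88.2
grasp_force: 0.0
```

```bash
python3 - <<'E'
from h import *
c=cam('wrist','w4.png');t=cam('scene','s4.png');s=r.get_state();print(s['finger_gap'],s['clock'],s['ee_pos'],s['ft_force'])
i=c['img'];w=i[190:440,130:520];v=cv2.resize(t['img'][200:300,330:450],None,fx=3,fy=3,interpolation=cv2.INTER_CUBIC)
o=np.zeros((560,400,3),np.uint8);o[:250,:390]=w;o[255:555,:360]=v;cv2.imwrite('pics/c4.png',o)
T=R.from_rotvec(s['tool_rot'])
for q in [(0,44,19),(0,-44,19),(0,44,-25),(0,-44,-25),(0,0,0)]:
    P=T.apply(q)+s['ee_pos'];print(q,proj(t,P).round(0),((proj(t,P)-[330,200])*3+[0,255]).round(0))
E
```

```text
87.85688579719067 5.8 [ 572.94062529 -158.55347764   20.97871282] [-0.408421   -0.12440987  0.89511149]
(0, 44, 19) [[387. 244.]] [[172. 388.]]
(0, -44, 19) [[376. 264.]] [[138. 448.]]
(0, 44, -25) [[389. 234.]] [[176. 357.]]
(0, -44, -25) [[377. 254.]] [[142. 417.]]
(0, 0, 0) [[382. 250.]] [[157. 404.]]
```

View pics/c4.png

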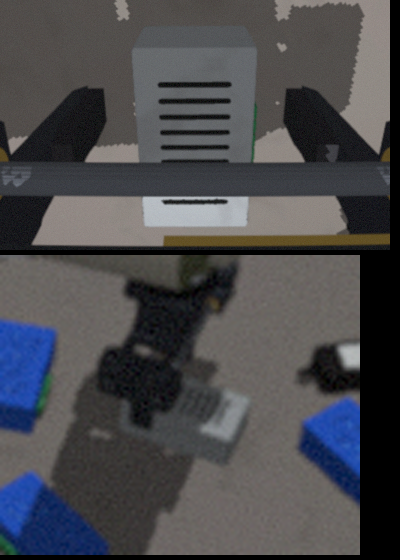

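The scene crop shows the near fingertip at crop (143,420). That matches tips 25 mm behind the stated TCP (142,417), not 19 mm ahead of it (138,448), so the real tips sit well above the documented spot. I'll keep lowering gently with a force check.

{"method": "play_rows", "body": {
  "commands": [
    [[0, 0, 0, 0, 0, 0.003, 1], [0, 0, 0, 0, 0, 0.003, 1]]
  ]
}}

```text
clock: 6.0
ee_pos: [572.8, -158.5, 17.8]
tool_rot: [-2.77, -1.481, 0.001]
ft_force: [-0.7, 0.1, 0.2]
finger_gap: 88.2
grasp_force: 0.0
```

{"method": "play_rows", "body": {
  "commands": [
    [[0, 0, 0, 0, 0, 0.003, 1], [0, 0, 0, 0, 0, 0.005, 1], [0, 0, 0, 0, 0, 0.005, 1]]
  ]
}}

```text
clock: 6.3
ee_pos: [572.8, -158.5, 12.8]
tool_rot: [-2.77, -1.481, 0.0]
ft_force: [0.2, -0.1, 0.3]
finger_gap: 88.1
grasp_force: 0.0
```

{"method": "play_rows", "body": {
  "commands": [
    [[0, 0, 0, 0, 0, 0.006, 1], [0, 0, 0, 0, 0, 0.01, 1], [0, 0, 0, 0, 0, 0.01, 1]]
  ]
}}

```text
clock: 6.6
ee_pos: [572.6, -158.4, 2.3]
tool_rot: [-2.77, -1.481, 0.001]
ft_force: [0.7, 0.5, -0.0]
finger_gap: 88.2
grasp_force: 0.0
```

{"method": "play_rows", "body": {
  "commands": [
    [[0, 0, 0, 0, 0, 0.005, 1], [0, 0, 0, 0, 0, 0.008, 1], [0, 0, 0, 0, 0, 0.008, 1]]
  ]
}}

```text
clock: 6.9
ee_pos: [572.7, -158.4, -5.4]
tool_rot: [-2.77, -1.481, 0.001]
ft_force: [-0.4, 0.2, 0.7]
finger_gap: 87.9
grasp_force: 0.0
```

{"method": "play_rows", "body": {
  "commands": [
    [[0, 0, 0, 0, 0, 0.003, 1], [0, 0, 0, 0, 0, 0.005, 1], [0, 0, 0, 0, 0, 0.005, 1]]
  ]
}}

```text
clock: 7.2
ee_pos: [572.9, -158.5, -10.2]
tool_rot: [-2.77, -1.481, 0.0]
ft_force: [0.9, -0.7, 0.6]
finger_gap: 88.1
grasp_force: 0.0
```

{"method": "play_rows", "body": {
  "commands": [
    [[0, 0, 0, 0, 0, 0.002, 1], [0, 0, 0, 0, 0, 0.004, 1], [0, 0, 0, 0, 0, 0.004, 1]]
  ]
}}

```text
clock: 7.5
ee_pos: [572.9, -158.5, -14.2]
tool_rot: [-2.77, -1.481, 0.0]
ft_force: [-0.5, 0.6, 0.5]
finger_gap: 88.0
grasp_force: 0.0
```

{"method": "play_rows", "body": {
  "commands": [
    [[0, 0, 0, 0, 0, 0.002, 1], [0, 0, 0, 0, 0, 0.003, 1], [0, 0, 0, 0, 0, 0.003, 1]]
  ]
}}

```text
clock: 7.8
ee_pos: [572.9, -158.5, -17.1]
tool_rot: [-2.77, -1.481, 0.0]
ft_force: [-0.1, -0.1, 0.0]
finger_gap: 88.4
grasp_force: 0.0
```

{"method": "play_rows", "body": {
  "commands": [
    [[0, 0, 0, 0, 0, 0.002, 1], [0, 0, 0, 0, 0, 0.002, 1]]
  ]
}}

```text
clock: 8.0
ee_pos: [573.0, -158.6, -19.0]
tool_rot: [-2.77, -1.481, 0.0]
ft_force: [0.9, 1.2, 0.6]
finger_gap: 88.0
grasp_force: 0.0
```

{"method": "play_rows", "body": {
  "commands": [
    [[0, 0, 0, 0, 0, 0.002, 1], [0, 0, 0, 0, 0, 0.002, 1]]
  ]
}}

```text
clock: 8.2
ee_pos: [573.1, -158.6, -19.2]
tool_rot: [2.77, 1.481, -0.0]
ft_force: [-6.9, 2.9, 16.5]
finger_gap: 87.7
grasp_force: 8.2
```

The bench contact is at TCP z ≈ -19, so the fingertips are really 19 mm above the reported TCP. I'll raise to put the tips 9 mm above the bench (TCP z = -10) and grip.

{"method": "play_rows", "body": {
  "commands": [
    [[0, 0, 0, 0, 0, -0.011, 1], [0, 0, 0, 0, 0, -0.011, 1], [0, 0, 0, 0, 0, -0.011, -1], [0, 0, 0, 0, 0, -0.011, -1], [0, 0, 0, 0, 0, -0.011, -1], [0, 0, 0, 0, 0, -0.011, -1], [0, 0, 0, 0, 0, -0.011, -1], [0, 0, 0, 0, 0, -0.011, -1], [0, 0, 0, 0, 0, -0.011, -1]]
  ],
  "squeeze": 45
}}

```text
clock: 9.1
ee_pos: [572.9, -158.5, -10.1]
tool_rot: [-2.77, -1.481, 0.0]
ft_force: [-0.3, -0.3, -2.5]
finger_gap: 59.9
grasp_force: 45.0
```

{"method": "play_rows", "body": {
  "commands": [
    [[0, 0, 0, 0, 0, -0.01, -1], [0, 0, 0, 0, 0, -0.03, -1], [0, 0, 0, 0, 0, -0.06, -1], [0, 0, 0, 0, 0, -0.09, -1], [0, 0, 0, 0, 0, -0.11, -1], [0, 0, 0, 0, 0, -0.11, -1]]
  ]
}}

```text
clock: 9.7
ee_pos: [574.3, -159.1, 103.5]
tool_rot: [2.766, 1.479, 0.005]
ft_force: [0.1, -0.4, -3.2]
finger_gap: 59.5
grasp_force: 45.0
```

```bash
python3 -c "
from h import *
rel(522,136.9,85,-92.06);s=r.get_state();print(s['finger_gap'],s['grasp_force'],s['ft_force'],s['ft_torque'])"
```

```text
pos [ 574.3 -159.1  103.5] turn deg [ 0.28 -0.21 58.33] shift m [ 0.2171 -0.208   0.0174] clk 9.7
59.52348986721407 44.99596232548356 [ 0.12738183 -0.40490761 -3.22973209] [ 0.00617971  0.06669438 -0.05309642]
```

{"method": "play_rows", "body": {
  "commands": [
    [[0, 0, 30, 0.108, -0.104, 0.008, -1], [0, 0, 30, 0.108, -0.104, 0.008, -1], [0, 0, 30, 0.108, -0.104, 0.008, -1], [0, 0, 40, 0.145, -0.14, 0.01, -1], [0, 0, 58.5, 0.217, -0.208, 0.015, -1], [0, 0, 58.5, 0.217, -0.208, 0.015, -1], [0, 0, 58.5, 0.217, -0.208, 0.015, -1], [0, 0, 58.5, 0.217, -0.208, 0.015, -1], [0, 0, 58.5, 0.217, -0.208, 0.015, -1], [0, 0, 58.5, 0.217, -0.208, 0.015, -1], [0, 0, 58.5, 0.217, -0.208, 0.015, -1], [0, 0, 58.5, 0.217, -0.208, 0.015, -1]]
  ]
}}

```text
clock: 10.9
ee_pos: [520.8, 136.6, 85.1]
tool_rot: [3.141, -0.062, -0.0]
ft_force: [0.1, 0.8, -3.1]
finger_gap: 59.4
grasp_force: 45.0
```

```bash
python3 - <<'E'
from h import *
rel(522,136.9,20,-92.06)
c=cam('wrist','w5.png');s=r.get_state();T=R.from_rotvec(s['tool_rot']);print(s['ee_pos'],np.degrees(T.as_euler('xyz')))
# expected case top corners in-hand & jig features
cs=[[28,-30,-28],[28,30,-28],[-82,30,-28],[28,-30,10],[28,30,10]]
print(proj(c,T.apply(cs)+s['ee_pos']).round(0).tolist())
u=np.array([np.cos(.036),-np.sin(.036),0]);v=np.array([-u[1],u[0],0]);o=np.array([530,136.6,0])
for p in [(45,-32.5,16),(45,32.5,16),(50,-36,54),(50,36,54),(50,0,54)]: print(p,proj(c,o+u*p[0]+v*p[1]+[0,0,p[2]]).round(0))
E
```

```text
pos [520.8 136.6  85.1] turn deg [ 0.   0.  -0.2] shift m [ 0.0012 -0.0003  0.0651] clk 10.9
[520.74231911 136.7756556   85.11198643] [ 1.79997382e+02 -2.26417572e-03 -2.25517395e+00]
[[256.0, 244.0], [391.0, 244.0], [378.0, 431.0], [269.0, 220.0], [378.0, 220.0]]
(45, -32.5, 16) [[370. 159.]]
(45, 32.5, 16) [[277. 160.]]
(50, -36, 54) [[385. 158.]]
(50, 36, 54) [[261. 158.]]
(50, 0, 54) [[323. 158.]]
```

View pics/w5.png

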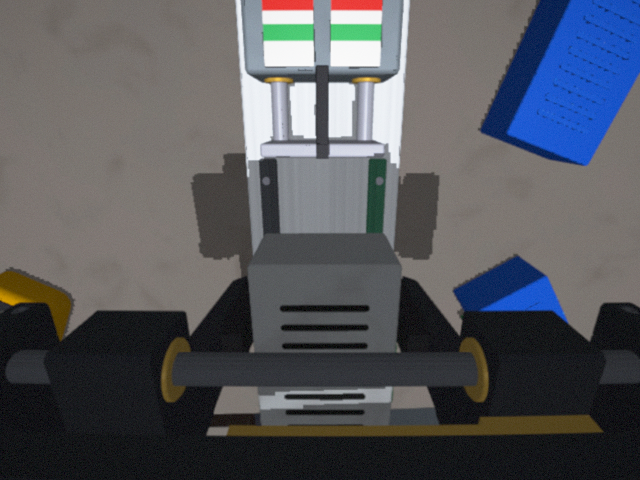

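The wrist view shows the stop plate edge at (261–385,158) and the rails' inner edges at x ≈ 277 and 369, both within 1–2 px of prediction. The case front edge is at (250–400,263), with its bottom at (268–382,235). My predicted height used the wrong sign for the underside (it is at tool z = -10), so I'll recheck the in-hand pose.

```bash
python3 - <<'E'
from h import *
c=cam('wrist');s=r.get_state();T=R.from_rotvec(s['tool_rot'])
z=s['ee_pos'][2]
for px,zz in (([[250,263],[400,263]],z+48),([[268,235],[382,235]],z+10)):
    print(T.inv().apply(onz(c,px,zz)-s['ee_pos']).round(1).tolist())
# rail inner edges along rows, and case bottom, image
g=c['img'].astype(int)
for rr in(170,180,200,220): print(rr,[(x,g[rr,x].tolist()) for x in list(range(272,282))+list(range(362,373))] if rr==200 else '')
E
```

```text
[[27.8, -28.4, -48.0], [27.8, 29.5, -48.0]]
[[26.1, -27.6, -10.0], [26.1, 28.8, -10.0]]
170 
180 
200 [(272, [49, 48, 45]), (273, [47, 42, 44]), (274, [52, 48, 47]), (275, [50, 44, 43]), (276, [52, 47, 48]), (277, [49, 44, 40]), (278, [73, 67, 65]), (279, [114, 108, 106]), (280, [134, 132, 129]), (281, [139, 131, 127]), (362, [137, 129, 126]), (363, [142, 136, 132]), (364, [139, 138, 130]), (365, [141, 134, 132]), (366, [131, 129, 123]), (367, [97, 101, 87]), (368, [57, 68, 43]), (369, [53, 66, 28]), (370, [51, 63, 30]), (371, [55, 66, 36]), (372, [54, 66, 35])]
220
```

```bash
cat > rl.py <<'E'
from h import *
c=cam('wrist');s=r.get_state();T=R.from_rotvec(s['tool_rot']);b=cv2.GaussianBlur(c['img'],(3,3),0).astype(float).mean(2)
def cross(row,x0,x1):
    p=row[x0:x1];th=(p.max()+p.min())/2;i=np.where(np.diff(np.sign(p-th)))[0][0];return x0+i+(th-p[i])/(p[i+1]-p[i])
M=[]
for rr in range(185,230,4):
    l=cross(b[rr],270,290);q=cross(b[rr],355,375)
    P=T.inv().apply(onz(c,[[l,rr],[q,rr]],16)-s['ee_pos']);M.append([P[:,0].mean(),P[:,1].mean(),P[1,1]-P[0,1]])
M=np.array(M);print(M.round(2));print('yaw deg tool',np.degrees(np.polyfit(M[:,0],M[:,1],1)[0]))
E
python3 rl.py
```

```text
[[36.35 -0.76 63.72]
 [33.48 -0.75 63.71]
 [30.58 -0.78 63.81]
 [27.66 -0.75 63.76]
 [24.71 -0.75 63.71]
 [21.75 -0.79 63.78]
 [18.76 -0.77 63.72]
 [15.75 -0.77 63.79]
 [12.72 -0.72 63.79]
 [ 9.66 -0.76 63.74]
 [ 6.58 -0.74 63.69]
 [ 3.48 -0.78 63.65]]
yaw deg tool -0.014047941005501748
```

{"method": "play_rows", "body": {
  "commands": [
    [[0, 0, 0, 0, -0.001, 0.02, -1], [0, 0, 0, 0, -0.001, 0.04, -1], [0, 0, 0, 0, -0.001, 0.06, -1], [0, 0, 0, 0, -0.001, 0.07, -1], [0, 0, 0, 0, -0.001, 0.075, -1], [0, 0, 0, 0, -0.001, 0.078, -1], [0, 0, 0, 0, -0.001, 0.081, -1], [0, 0, 0, 0, -0.001, 0.083, -1], [0, 0, 0, 0, -0.001, 0.083, -1]]
  ]
}}

```text
clock: 11.95
ee_pos: [520.7, 138.4, 2.3]
tool_rot: [-3.141, 0.061, -0.0]
ft_force: [-1.0, 0.1, -2.1]
finger_gap: 59.8
grasp_force: 45.0
```

{"method": "play_rows", "body": {
  "commands": [
    [[0, 0, 0, 0, 0, 0.001, -1], [0, 0, 0, 0, 0, 0.002, -1], [0, 0, 0, 0, 0, 0.002, -1], [0, 0, 0, 0, 0, 0.002, -1]]
  ]
}}

```text
clock: 12.35
ee_pos: [520.6, 138.4, 0.2]
tool_rot: [3.141, -0.061, 0.0]
ft_force: [-0.4, 0.1, -2.4]
finger_gap: 59.5
grasp_force: 45.0
```

```bash
python3 - <<'E'
from h import *
c=cam('wrist','w6.png');s=r.get_state();print(s['clock'],np.round(s['ee_pos'],1),np.round(s['ft_force'],1),np.round(s['ft_torque'],2))
cv2.imwrite('pics/c6.png',cv2.resize(c['img'][0:330,200:450],None,fx=1.8,fy=1.8,interpolation=cv2.INTER_CUBIC))
E
```

```text
12.4 [5.207e+02 1.384e+02 2.000e-01] [ 0.3  0.3 -2.5] [-0.02  0.1  -0.01]
```

View pics/c6.png

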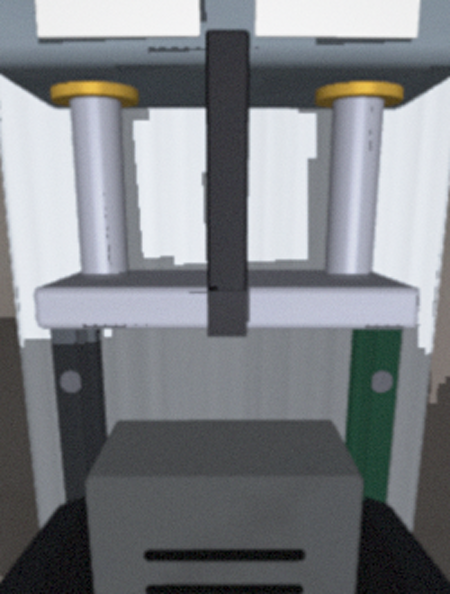

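The crop shows the case front (bottom edge at crop (120–337,420)) between the dark rail (inner edge ≈104) and the green rail (≈347), clear of the plate. It is within 1 mm of centre. The arm still carries the weight, so I'll lower to the bed.

{"method": "play_rows", "body": {
  "commands": [
    [[0, 0, 0, 0, -0.0005, 0.001, -1], [0, 0, 0, 0, -0.0005, 0.001, -1]]
  ]
}}

```text
clock: 12.6
ee_pos: [520.8, 138.7, -0.2]
tool_rot: [3.141, -0.061, 0.001]
ft_force: [-2.2, -2.7, 4.4]
finger_gap: 59.6
grasp_force: 45.0
```

{"method": "play_rows", "body": {
  "commands": [
    [[0, 0, 0, 0, 0, 0.001, -1], [0, 0, 0, 0, 0, 0.001, -1], [0, 0, 0, 0, 0, 0.001, -1]]
  ]
}}

```text
clock: 12.9
ee_pos: [520.8, 138.7, -0.3]
tool_rot: [3.141, -0.061, 0.001]
ft_force: [-7.2, -4.1, 15.6]
finger_gap: 59.8
grasp_force: 45.0
```

{"method": "play_rows", "body": {
  "commands": [
    [[0, 0, 0, 0, 0, -0.001, -1], [0, 0, 0, 0, 0, -0.001, -1], [0, 0, 0, 0.003, 0, -0.001, -1], [0, 0, 0, 0.007, 0, -0.001, -1], [0, 0, 0, 0.011, 0, -0.001, -1], [0, 0, 0, 0.015, 0, -0.001, -1], [0, 0, 0, 0.019, 0, -0.001, -1], [0, 0, 0, 0.022, 0, -0.001, -1], [0, 0, 0, 0.025, 0, -0.001, -1], [0, 0, 0, 0.026, 0, -0.001, -1], [0, 0, 0, 0.026, 0, -0.001, -1]]
  ]
}}

```text
clock: 14.0
ee_pos: [546.7, 138.1, -0.2]
tool_rot: [-3.141, 0.061, -0.0]
ft_force: [-4.5, 0.1, 7.7]
finger_gap: 59.8
grasp_force: 45.0
```

```bash
cat > pt.py <<'E'
from h import *
import sys
c=cam('wrist',sys.argv[1]);s=r.get_state();T=R.from_rotvec(s['tool_rot']);print(s['clock'],np.round(s['ee_pos'],1),'f',np.round(s['ft_force'],1),'grip',s['grasp_force'])
a=-2.25*np.pi/180;u=np.array([np.cos(a),np.sin(a),0])
# pointer column profile: jig x (about origin 530,136.6) of pixels along column under the pointer's height z=60
for col in (318,322,326):
    v=c['img'][:,col].astype(int);P=onz(c,[[col,y] for y in range(480)],60);x=(P-[530,136.6,60])@u
    g=v.mean(1);e=[y for y in range(2,260) if abs(g[y+1]-g[y-1])>45]
    print(col,[(y,round(x[y],1),v[y-2].tolist(),v[y+2].tolist()) for y in e][:12])
E
python3 pt.py w7.png
```

```text
14.05 [ 5.467e+02  1.381e+02 -2.000e-01] f [-3.6  0.4  8.3] grip 44.9970050342381
318 [(114, np.float64(98.6), [161, 147, 136], [52, 48, 43]), (115, np.float64(98.3), [160, 147, 137], [41, 38, 38])]
322 [(113, np.float64(98.9), [158, 149, 135], [55, 50, 48]), (114, np.float64(98.6), [165, 155, 142], [58, 55, 55])]
326 [(113, np.float64(98.9), [164, 151, 138], [57, 50, 48]), (114, np.float64(98.6), [158, 148, 137], [57, 51, 50])]
```

The pointer end reads 98.7 mm (98 at rest), so the plate is still untouched. I'll advance gently.

{"method": "play_rows", "body": {
  "commands": [
    [[0, 0, 0, 0.003, 0, 0, -1], [0, 0, 0, 0.006, 0, 0, -1], [0, 0, 0, 0.009, 0, 0, -1], [0, 0, 0, 0.012, 0, 0, -1], [0, 0, 0, 0.014, 0, 0, -1], [0, 0, 0, 0.014, 0, 0, -1]]
  ]
}}

```text
clock: 14.65
ee_pos: [559.9, 137.7, -0.2]
tool_rot: [-3.141, 0.061, 0.003]
ft_force: [-8.4, 0.5, 11.4]
finger_gap: 59.2
grasp_force: 45.0
```

```bash
python3 pt.py w8.png
```

```text
14.7 [ 5.599e+02  1.377e+02 -2.000e-01] f [-8.6  0.5 10.5] grip 44.992908630520105
318 [(135, np.float64(105.8), [162, 149, 137], [44, 43, 37]), (136, np.float64(105.5), [158, 147, 134], [39, 37, 34])]
322 [(134, np.float64(106.1), [160, 147, 134], [54, 49, 45]), (135, np.float64(105.8), [163, 150, 139], [50, 47, 47]), (136, np.float64(105.5), [153, 142, 130], [64, 60, 60])]
326 [(134, np.float64(106.1), [161, 148, 138], [54, 50, 50]), (135, np.float64(105.8), [160, 150, 137], [45, 40, 40]), (136, np.float64(105.5), [153, 141, 131], [66, 58, 61])]
```

The plate has travelled about 7 mm (force change agrees: about 3.5 N above friction). Another 9 mm reaches mid-green.

{"method": "play_rows", "body": {
  "commands": [
    [[0, 0, 0, 0.002, 0, 0, -1], [0, 0, 0, 0.004, 0, 0, -1], [0, 0, 0, 0.006, 0, 0, -1], [0, 0, 0, 0.008, 0, 0, -1], [0, 0, 0, 0.009, 0, 0, -1], [0, 0, 0, 0.009, 0, 0, -1], [0, 0, 0, 0.009, 0, 0, -1], [0, 0, 0, 0.009, 0, 0, -1]]
  ]
}}

```text
clock: 15.5
ee_pos: [567.6, 137.4, -0.3]
tool_rot: [-3.141, 0.061, 0.008]
ft_force: [-14.5, -0.7, 15.8]
finger_gap: 59.6
grasp_force: 45.0
```

```bash
python3 pt.py w9.png; python3 -c "
import cv2;i=cv2.imread('pics/w9.png');cv2.imwrite('pics/c9.png',cv2.resize(i[30:300,210:440],None,fx=2.2,fy=2.2,interpolation=cv2.INTER_CUBIC))"
```

```text
15.55 [ 5.677e+02  1.374e+02 -2.000e-01] f [-15.1  -0.7  15.1] grip 44.989945627748966
318 [(9, np.float64(147.4), [6, 8, 16], [103, 107, 111]), (10, np.float64(147.2), [20, 20, 16], [100, 105, 112]), (136, np.float64(113.5), [160, 148, 138], [64, 58, 57]), (137, np.float64(113.2), [154, 144, 130], [44, 42, 41])]
322 [(9, np.float64(147.4), [17, 17, 18], [100, 103, 109]), (10, np.float64(147.2), [14, 15, 17], [104, 108, 113]), (135, np.float64(113.7), [160, 151, 138], [45, 43, 40]), (136, np.float64(113.5), [161, 149, 135], [53, 46, 50])]
326 [(8, np.float64(147.7), [11, 8, 13], [99, 103, 109]), (9, np.float64(147.4), [15, 12, 11], [107, 109, 114]), (135, np.float64(113.7), [162, 149, 137], [42, 36, 33]), (136, np.float64(113.5), [162, 150, 137], [47, 43, 43])]
```

View pics/c9.png

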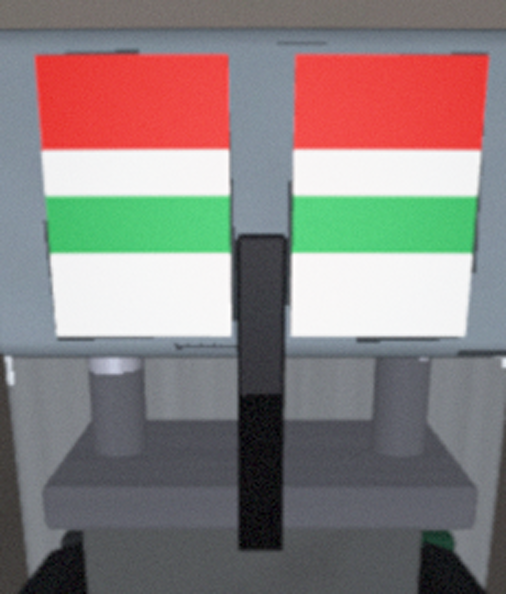

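The pointer end is in the green at crop (262,236), between the green band's edges at rows 197 and 252, with about 14.9 mm of travel. I'll nudge it 1 mm towards the middle and hold.

{"method": "play_rows", "body": {
  "commands": [
    [[0, 0, 0, 0.001, 0, 0, -1], [0, 0, 0, 0.001, 0, 0, -1], [0, 0, 0, 0.001, 0, 0, -1], [0, 0, 0, 0.001, 0, 0, -1], [0, 0, 0, 0.001, 0, 0, -1], [0, 0, 0, 0.001, 0, 0, -1], [0, 0, 0, 0.001, 0, 0, -1], [0, 0, 0, 0.001, 0, 0, -1], [0, 0, 0, 0.001, 0, 0, -1], [0, 0, 0, 0.001, 0, 0, -1], [0, 0, 0, 0.001, 0, 0, -1], [0, 0, 0, 0.001, 0, 0, -1]]
  ]
}}

```text
clock: 16.75
ee_pos: [568.5, 137.3, -0.3]
tool_rot: [-3.141, 0.062, 0.008]
ft_force: [-14.6, -0.9, 15.7]
finger_gap: 59.8
grasp_force: 45.0
```

{"method": "play_rows", "body": {
  "commands": [
    [[0, 0, 0, 0, 0, 0, -1], [0, 0, 0, 0, 0, 0, -1], [0, 0, 0, 0, 0, 0, -1], [0, 0, 0, 0, 0, 0, -1], [0, 0, 0, 0, 0, 0, -1]]
  ]
}}

```text
clock: 17.25
ee_pos: [568.5, 137.4, -0.3]
tool_rot: [-3.141, 0.061, 0.008]
ft_force: [-15.8, -0.5, 15.8]
finger_gap: 59.6
grasp_force: 45.0
```

```bash
python3 pt.py w10.png && python3 -c "
from station import r
print(r.finish_job())"
```

```text
17.3 [ 5.685e+02  1.373e+02 -2.000e-01] f [-15.7   0.2  15.9] grip 44.98984660953283
318 [(11, np.float64(147.8), [20, 16, 11], [100, 105, 109]), (12, np.float64(147.5), [12, 10, 2], [102, 108, 113]), (134, np.float64(114.9), [159, 149, 136], [64, 59, 51]), (135, np.float64(114.6), [160, 151, 136], [50, 44, 44]), (136, np.float64(114.3), [153, 143, 131], [41, 37, 34])]
322 [(11, np.float64(147.8), [10, 10, 12], [99, 105, 111]), (12, np.float64(147.5), [9, 14, 3], [104, 108, 114]), (134, np.float64(114.9), [160, 149, 136], [50, 49, 45]), (135, np.float64(114.6), [162, 149, 136], [33, 31, 32]), (136, np.float64(114.3), [152, 143, 130], [51, 50, 48])]
326 [(11, np.float64(147.8), [16, 12, 14], [106, 108, 111]), (12, np.float64(147.5), [17, 12, 17], [106, 110, 114]), (134, np.float64(114.9), [162, 149, 137], [46, 48, 39]), (135, np.float64(114.6), [156, 146, 135], [23, 22, 22]), (136, np.float64(114.3), [147, 137, 125], [52, 46, 46])]
the job is handed in; nothing more can be done
None
```

I handed the job in at 17.3 s with the gripper still pressing the grey case flat in the jig: about 16 mm of plate travel (mid-green, roughly 8 N from the spring rate), terminals towards the green rail, and nothing else on the bench touched; no verdict came back.

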